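# Weigh a portion pail on the hand scale and sort it

## Robot

A 6-joint arm with a two-finger parallel gripper is mounted at the origin on the work surface. World frame = base frame: x ahead of the robot, y to its left, z up, the work surface at z = 0. Lengths are in m, angles in rad, forces in N, time in s.
With the tool pointing down it reaches from about 0.3 to 0.775 m from the base axis. Payload 14.6 kg.
Tool frame: the origin (TCP) lies midway between the tips of the shut fingers; the grasp point (between the pads) lies 19 mm behind it (ctrl.tcp_to_grasp is the distance from the TCP to the grasp point, in m); x points along the fingers, y is the direction in which the jaws open and shut, and the axes are right-handed (so a half turn about x gives the same grasp; the last joint's range is limited). The gripper opens to 94 mm and grips with 3 to 60 N. Pads are 16 mm wide; open, the fingers measure 119 mm over their backs; the gripper's body (75 mm by 177 mm) begins 78 mm behind the grasp point.
Start: joints at [-1.38, 0.3, 1.521, -0, 1.321, -0.067], TCP at [0.14, -0.532, 0.205] pointing down, gripper open.
Joint ranges: [-3.03, 3.03], [-0.79, 2.21], [0.23, 2.52], [-1.04, 4.18], [0, 3.07], [-2.55, 2.55]. Speed limits (rad/s): [2.22, 2.22, 2.57, 3.14, 3.14, 3.14].

## Interface

Orientations are given as [roll, pitch, yaw] about the fixed x, y, z axes, in that order (R = Rz(yaw) Ry(pitch) Rx(roll)).
In Python, from station import ctrl gives the robot as it stands.
- The arm moves only by the tool jog_arm, never from a script. Its argument "rows" is one flat list of numbers, 7 for each row, row after row: the shift along the world's x, y, z in m, then the turn, a rotation vector about the world's x, y, z in degrees, then the closure, from 0 (fully open) to 1 (shut). A call has 1 to 8 rows; each row shifts and turns the commanded pose from where the row before left it; what a row does not reach is not made up. A row lasts 1/12 s, in which the tool goes at most 41.7 mm and 7.16 degrees, less where a joint would pass 70% of its speed; a pose out of reach is approached as far as the arm can. A call with a gripper value outside its range is refused whole. The fingers move at their own pace and stop on an object; "squeeze" is the grip in N (left out, the last holds). Time passes only in rows, so rows that do not move let the fingers close. It gives the time, the measured TCP pose, the force and the opening at its end, in the units of the state.
- ctrl.get_obs(): the state, without advancing time (a new reading comes with each control period).
- ctrl.camera(name): name is "side" or "top" or "wrist"; returns (picture, depth): 400x640x3 uint8, red, green, blue; 400x640 float32, m along the optical axis (not along the pixel's ray), 0 where there is no reading.
- ctrl.camera_model(name): a dict with "K" (3x3 intrinsics, pixels), "extrinsics" (4x4, takes a point from camera to world coordinates). Camera axes: x right, y down, z forward; pixel columns grow to the right and rows downward; lengths in m; the calibration is good to about 2 mm. The wrist camera is an equidistant fisheye: a pixel r from the principal point sees the ray r / f radians off the axis. A picture is of the moment at which its call begins: read the wrist's pose just before it. camera_model takes no time and is no camera call; for the wrist camera it gives the pose at the moment of the call.
- ctrl.hand_in(): hands the job in, once; it reports no verdict.
The state is a dict: "time_s": time; "qpos": joint angles; "joint_vel": joint speeds; "tau": joint torques, N m; "ee_pos": TCP position; "eef_rot": TCP orientation; "force": force on the tool from outside, world axes, zero at the start; "moment": the same for the moment, N m; "grip_width": finger opening in m.
Only numpy, scipy, OpenCV 4.12 (cv2) and the standard library are available. Lean on these libraries where they do the work, as an engineer would, in place of code of your own. Each camera call takes 0.05 s, during which the arm holds its last target.

## Task

Take the hand scale from its stand, hook the lidded pail by its handle and lift it clear of the table, and hold it hanging still for about two seconds to weigh it. If the pail weighs 600 g or more, set it down in the middle of the round tray; if it is lighter, in the middle of the square tray. Then unhook the scale and hang it back in its stand; never touch the pail with the hand, do not tip it over, and leave the other kitchenware alone.

Things in the scene. Friction and masses are not known exactly. Their poses are not given: they have to be found in the camera images.
- scale_grip (a point): Centre of the black grip block of the loose hand scale (0.25 kg), which starts hanging upright in its stand, z up. The block is 56 mm along x, 24 mm thick along y, 46 mm high; it stands on a black flange 60 x 60 x 6 mm whose underside is 29 mm below this point. Below that a round housing, 30 mm across, reaches to 94 mm below this point.
- scale_mouth (a point): Middle of the way into the scale's hook, fixed to the housing, 114 mm below the grip centre on the axis. The J-hook is of 6 mm steel bar in the x-z plane, open towards +x. Unloaded, a 6 mm bar can enter from the +x side with its centre within 9 mm above or below this point; the tip is 17 mm to +x and 16 mm below, the back 13 mm to -x. A bar seated in the hook is 28 mm below this point.
- scale_face (a point): Middle of the white face on the housing's +x side (a like one on -x). The hook slides down out of the housing on a spring of 300 N/m: 1 mm per 31 g, 20 mm for 600 g, 36 mm at most. A dark pointer bar goes down with it past tick marks for 0, 300, 600 and 900 g, 9.8 mm apart; the 600 g mark is the widest. A load can also be felt as force on the hand.
- stand_fork (a point): Middle of the fork of the fixed dark steel stand, on top of its two tines, 160 mm above the table. x points out of the open mouth. The tines are 12 mm wide, 42 mm apart; the scale's flange rests on them, housing in the gap, axis here, its x along this x. At x = 39 to 44 mm the tines have lips 4 mm high; the fork is closed behind x = -38 mm. Lift the scale over the lips and out along x.
- pail: Steel pail with a lid fixed on, 90 mm across (94 mm at the lid), 71 mm high; its origin is the centre of its underside, z up. Loose; its mass is unknown, from 0.36 to 0.9 kg.
- pail_handle (a point): Crown of the pail's fixed arched handle: centre of the 6 mm round bar at the middle of the arch, 130 mm above the pail's underside (59 mm above the lid). The arch lies in the pail's y-z plane: the bar runs along y here and falls 6 mm over the first 20 mm to each side, ending 48 mm out at the ears.
- tray_round: Round aluminium tray, 144 mm across inside, floor 4 mm thick, rim 12 mm high; fixed; origin at the centre of its underside. For pails of 600 g or more.
- tray_square: Square aluminium tray, 147 mm inside, floor 4 mm thick, rim 12 mm high; fixed; origin at the centre of its underside. For lighter pails.
- dish: White bystander bowl, 80 mm across, 35 mm high; origin at its underside. Leave alone.
- bowl: White bystander bowl, 130 mm across, 60 mm high; origin at its underside. Leave alone.
- sauce: Bystander bottle, 60 mm across, 190 mm high; origin at its underside. Leave alone.
- turner: Bystander spatula lying beyond the trays. Leave alone.
There are look-alikes about, which are no part of the job. Leave any yellow look-alike of the part that bears scale_grip alone. Leave any turquoise look-alike of the part that bears stand_fork alone.

How it is judged:
On the way:
1. the pail hangs on the scale's hook, its underside clear of the table by 10 mm, upright and nearly still, for 1.5 s (height (world z) of pail above 0.01 m and contact force between pail and scale above 2 N and linear speed of pail below 0.06 m/s and angle between pail's own z axis and vertical below 0.3 rad), for 1.5 s.
At the end, for the whole second after the job is handed in: Pail upright, at rest, axis within 25 mm of the centre of the right tray: round if 600 g or more, square if less (within 50 g of 600 g either will do). Scale off the pail, hanging upright in its stand, flange on the tines, within 18 mm of the fork's middle (((horizontal distance between pail and tray_round below 0.025 m and contact force between pail and tray_round above 5.4 N) or (horizontal distance between pail and tray_square below 0.025 m and contact force between pail and tray_square between 2 and 6.38 N)) and height (world z) of pail below 0.007 m and angle between pail's own z axis and vertical below 0.06 rad and linear speed of pail below 0.02 m/s and contact force between pail and scale below 0.1 N and z of scale_grip in the frame of stand_fork between 0.025 and 0.034 m and horizontal distance between scale_grip and stand_fork below 0.018 m and angle between scale_grip's own z axis and vertical below 0.08 rad and contact force between scale and stand above 1 N); the robot touches nothing.
It fails at once if the hand touches the pail (contact force between pail and the fingers above 0.5 N or contact force between pail and the arm above 0.5 N).
It fails at once if the pail is tipped by more than 0.6 rad (angle between pail's own z axis and vertical above 0.6 rad).
It fails at once if a bystander is moved by more than 30 mm (distance of any of dish, bowl, sauce, turner from where it was at the start of the episode above 0.03 m).
It also fails if it takes over 72 s, if anything falls off the work surface, if the arm or the gripper's body presses on something with over 40 N, if the wrist force passes 120 N, or if a joint passes its speed limit or range.

## Working session

There is one attempt and no reset: what is moved stays moved. The work goes in short steps, Python scripts to look and compute and a tool call to move; the robot and the scene stay as the last step left them, time stands still between calls to the robot, and variables do not carry over. Pictures are saved under pics/ and viewed, and the job is handed in when it is done.

Besides the shell and the picture viewer there is one more tool, called after ">>>" as name(argument=value, ...), one argument or row to a line, values as JSON. jog_arm: Moves the arm, as the interface text tells. Its arguments: {"type":"object","properties":{"rows":{"type":"array"},"squeeze":{"type":"number"}},"required":["rows"]}

```bash
ls; mkdir -p pics; python3 - <<'E'
from station import ctrl
import cv2,numpy as np
print(ctrl.get_obs())
for n in ["side","top","wrist"]:
    m=ctrl.camera_model(n)
    p,d=ctrl.camera(n)
    cv2.imwrite(f"pics/{n}0.png",p[...,::-1]); np.savez(f"pics/{n}0.npz",p=p,d=d,K=m["K"],E=m["extrinsics"])
    print(n,np.round(m["K"],1).tolist(),np.round(m["extrinsics"],3).tolist(), (d>0).mean())
E
```

```text
pics
{'time_s': 0.0, 'qpos': array([-1.37953240e+00,  3.00516114e-01,  1.52156084e+00, -1.25914001e-05,
        1.32071129e+00, -6.66200770e-02]), 'joint_vel': array([-9.41741848e-04, -5.45267822e-04, -5.38306291e-04,  4.83153009e-05,
       -2.16026694e-03,  1.78913889e-04]), 'tau': array([ 1.14683928e-03, -5.31800795e+01, -3.52740633e+01,  7.08815921e-02,
        2.44557374e-02, -1.05990912e-04]), 'ee_pos': array([ 0.14020331, -0.53156239,  0.20487021]), 'eef_rot': array([-1.62721592,  1.56960068,  1.77226386]), 'force': array([-0.64395569,  1.19861183, -0.18442182]), 'moment': array([ 0.0104051 , -0.01897798,  0.02655834]), 'grip_width': 0.09443571112503295}
side [[380.9, 0.0, 309.3], [0.0, 380.9, 203.1], [0.0, 0.0, 1.0]] [[-0.733, -0.375, 0.567, -0.18], [-0.68, 0.382, -0.626, 0.776], [0.018, -0.845, -0.535, 0.784], [0.0, 0.0, 0.0, 1.0]] 0.99601171875
top [[393.0, 0.0, 317.0], [0.0, 393.0, 200.0], [0.0, 0.0, 1.0]] [[-0.002, -0.989, 0.148, 0.336], [-1.0, 0.001, -0.006, 0.007], [0.006, -0.148, -0.989, 1.311], [0.0, 0.0, 0.0, 1.0]] 0.99605078125
wrist [[309.7, 0.0, 315.8], [0.0, 309.7, 201.6], [0.0, 0.0, 1.0]] [[0.254, -0.935, -0.246, 0.211], [-0.967, -0.246, -0.064, -0.514], [-0.001, 0.255, -0.967, 0.384], [0.0, 0.0, 0.0, 1.0]] 0.9828046875
```

View pics/side0.png

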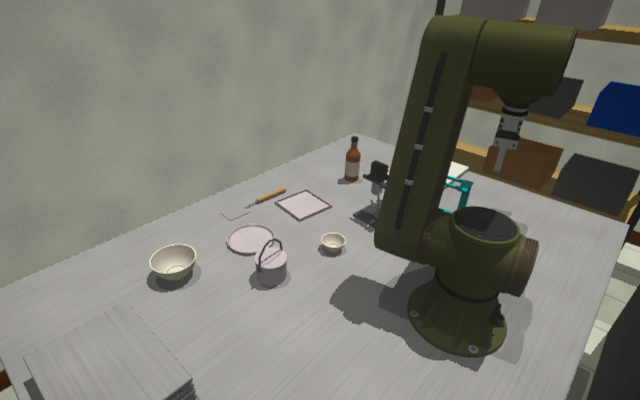

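View pics/top0.png

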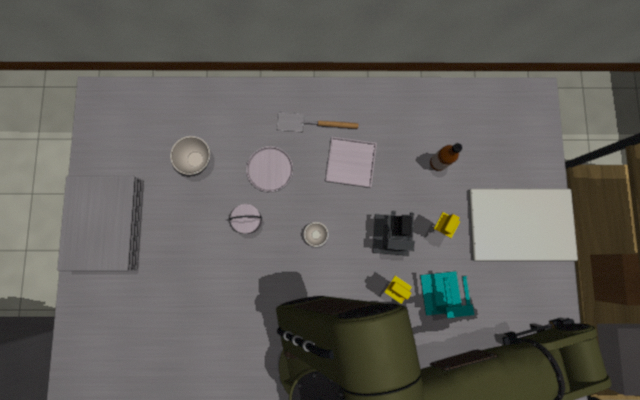

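View pics/wrist0.png

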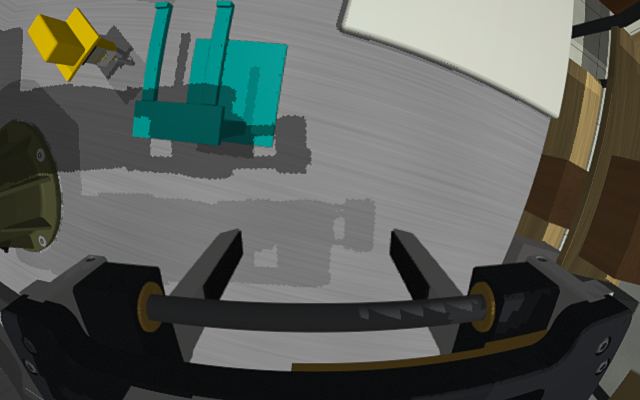

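```bash
cat > h.py <<'E'
import numpy as np,cv2
def load(f):
    z=np.load(f); return z['p'],z['d'],z['K'],z['E']
def cloud(d,K,E):
    v,u=np.mgrid[0:d.shape[0],0:d.shape[1]]
    X=np.stack([(u-K[0,2])/K[0,0]*d,(v-K[1,2])/K[1,1]*d,d],-1)
    W=X@E[:3,:3].T+E[:3,3]; W[d<=0]=np.nan; return W
def proj(P,K,E):
    c=(np.atleast_2d(P)-E[:3,3])@E[:3,:3]
    return np.c_[c[:,0]/c[:,2]*K[0,0]+K[0,2],c[:,1]/c[:,2]*K[1,1]+K[1,2]]
def ray(u,v,K,E,z):
    r=E[:3,:3]@np.array([(u-K[0,2])/K[0,0],(v-K[1,2])/K[1,1],1]); return E[:3,3]+r*(z-E[2,3])/r[2]
E
python3 - <<'E'
from h import *
p,d,K,E=load('pics/top0.npz')
c=p[180:270,350:480,::-1]; a=cv2.resize(c,None,fx=6,fy=6,interpolation=cv2.INTER_NEAREST)
cv2.imwrite('pics/topcrop.png',a)
W=cloud(d,K,E)
h=W[195:255,365:420,2]
np.set_printoptions(linewidth=250)
print((h[::3,::3]*1000).round())
p,d,K,E=load('pics/side0.npz')
a=cv2.resize(p[150:235,340:410,::-1],None,fx=7,fy=7,interpolation=cv2.INTER_NEAREST); 
b=cv2.resize(p[225:300,240:310,::-1],None,fx=7,fy=7,interpolation=cv2.INTER_NEAREST); cv2.imwrite('pics/sidecrop.png',a);cv2.imwrite('pics/pailcrop.png',b)
E
```

```text
[[  3.  -2.   1.  -8.  -2.  -0.  -0.  -2.  -1.   2.   1.  -0.  -1.  -3.  -5.   1.  -3.   2.   2.]
 [  1.   0.   3.   1.   1.  -2.   3.   1.   4.  -2.   0.  -0.   2.   0.   1.  -5.  -0.  -5.  nan]
 [  0.   4.  -1.   5.  -0.  -2.  -4.  -2.  -4.  -2.  -3.  -3.   2.   1.   1.  -2.   0.  -1.  -1.]
 [ -0.  -2.  -0.   1.  -2.  -0.  -5.   2.  -0.   0.  -6.  -5.   3.  -5.  -1.  -3.   4.   3.  -2.]
 [ -4.  -0.   5.  -1.   4.   1.   0.   1.  -3.  -3.  -4.  -5.  -3.  -2.  -2.   3.   2.  -0.  -0.]
 [ -3.  -4.   1.  -1.  -1.   2.   3.  -2.  -2.  -2.  -2.   1.  -3.  -4.   0.   4.  -0.   2.  -3.]
 [ -0.  -2.  -0.   2.   0.  -1.  -0.   1.  -2. 162. 161.   1.  -1.   1.   3. 162. 157.  -1.  -3.]
 [  3.   1.  -2.  -4.   6.   4.   7.   7.   7. 163. 166. 169. 202. 211. 212. 166. 160.  -0.  -0.]
 [  1.  -2.  -2.  -2.   9.   8.   9.  13.  10. 167. 163. 165. 202. 209. 212. 164. 157.  -1.   5.]
 [  1.  -0.  -1.  -0.  12.   8.   9.   8.  11. 163. 163. 164. 201. 211. 211. 164. 157.   0.   4.]
 [  1.  -1.  -5.  -3.   5.   5.   7.   4.   9. 163. 167. 168. 207. 210. 210. 164. 155.  -0.   3.]
 [ -6.  -2.  -4.   1. 
[... 160 characters left out ...]
0.   3.  -4.]
 [ -2.  -5.   2.   3.   9.   6.   3.   1.   6. 167. 164. 166. 202. 211. 212. 164. 161.  -1.   1.]
 [  4.  -2.   3.  12.   4.   6.   6.   4.   5. 157.  10.  11.   9.  10.   9. 160.  -0.   5.   0.]
 [  3.  -1.   2.   8.   7.   4.   8.  12. 157. 157. 162. 162. 159. 158.  11. 160.  -0.  -2.  -0.]
 [  0.  -4.   0.   9.  11.   6.  10.   9. 156. 166. 161. 161. 158. 160. 158. 158. 157.   2.   0.]
 [ -4.   0.  -4.   9.   8.   7.   3.  54. 156. 158. 163. 160. 160. 161. 160. 156. 158.  -0.   1.]
 [ -0.   0.  -3.   8.  10.   1.   8.  52. 101. 157. 160. 159. 155. 161. 156. 160. 157.   5.  -1.]
 [  0.   3.  -6.  12.  11.   9.  12.  10.   4.  10.   6.  12.   6.   5.   6.  -3.  -5.  -3.  -1.]]
```

View pics/topcrop.png

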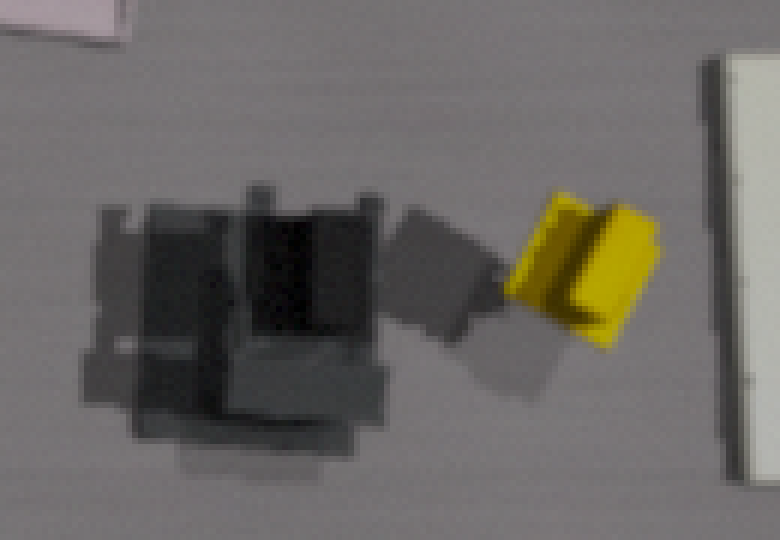

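View pics/sidecrop.png

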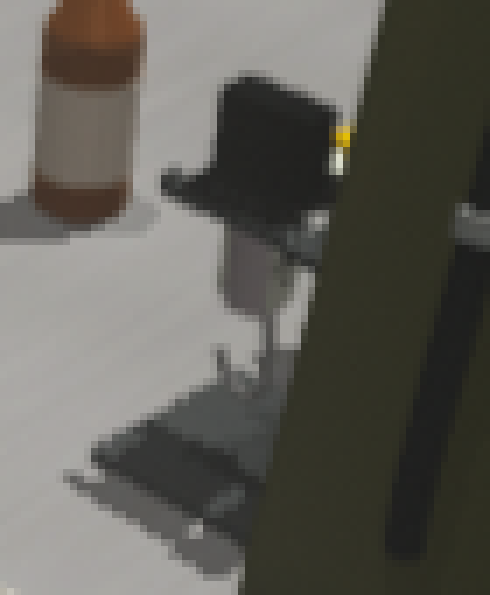

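View pics/pailcrop.png

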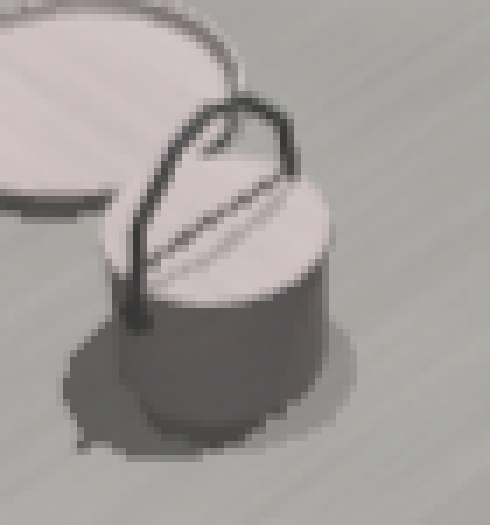

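```bash
cat > meas.py <<'E'
from h import *
import sys
p,d,K,E=load(sys.argv[1] if len(sys.argv)>1 else 'pics/top0.npz')
W=cloud(d,K,E)
def up(m,z):  # mask -> rays on plane z (upper-level)
    v,u=np.nonzero(m); return np.array([ray(a,b,K,E,z)[:2] for a,b in zip(u,v)])
def rect(m,z,n):
    q=up(m,z); r=cv2.minAreaRect((q*1000).astype(np.float32)); print(n,len(q),'mean',q.mean(0).round(4),'rect',np.round(r[0],1),np.round(r[1],1),round(r[2],1)); return q
Z=W[...,2]; Bx=np.zeros(Z.shape,bool); Bx[195:255,365:425]=1
rect((Z>.19)&Bx,.212,'grip')
rect((Z>.14)&(Z<.185)&Bx,.163,'stand+flange')
hsv=cv2.cvtColor(p,cv2.COLOR_RGB2HSV)
ye=(hsv[...,0]>20)&(hsv[...,0]<35)&(hsv[...,1]>180)
for bx in [(200,250,425,470),(270,310,380,420)]:
    m=np.zeros_like(ye);m[bx[0]:bx[1],bx[2]:bx[3]]=1;m&=ye
    print('yellow',np.nanpercentile(Z[m],[5,50,95]), np.nanmin(W[m],0),np.nanmax(W[m],0))
B=np.zeros_like(ye);B[195:240,225:268]=1
q=rect(B&(Z>.045)&(Z<.085),.071,'lid')
(c,r)=cv2.minEnclosingCircle((q*1000).astype(np.float32));print('lid circ',c,r)
q=rect(B&(Z>.095),.125,'handle'); 
qq=W[B&(Z>.095)]; print(qq.round(3)[::4]); 
vv,uu=np.nonzero(B&(Z>.095));print(uu.min(),uu.max(),vv.min(),vv.max())
for n,bx,t in [('round',(143,196,240,298),.005),('sq',(134,192,322,382),.005)]:
    B=np.zeros_like(ye);B[bx[0]:bx[1],bx[2]:bx[3]]=1
    m=B&(hsv[...,1]>18)&(p[...,0]>150)&(p[...,0].astype(int)-p[...,1]>8)
    q=rect(m,.008,n);(c,r)=cv2.minEnclosingCircle((q*1000).astype(np.float32));print(c,r)
for n,(u,v) in dict(dish=(316,235),bowl=(190,156),sauce=(437,165)).items(): print(n,ray(u,v,K,E,.03).round(3))
E
python3 meas.py
python3 - <<'E'
from h import *
p,d,K,E=load('pics/top0.npz')
print(p[165,268],p[165,350],p[130,200],p[218,245])
cv2.imwrite('pics/topcrop2.png',cv2.resize(p[120:250,220:390,::-1],None,fx=4.5,fy=4.5,interpolation=cv2.INTER_NEAREST))
E
```

```text
grip 199 mean [ 0.4282 -0.2452] rect [ 429. -245.] [25.3 56.7] 87.9
stand+flange 625 mean [ 0.4056 -0.2442] rect [ 417.1 -245.6] [ 75.8 113.5] 87.8
yellow [0.12423487 0.15176322 0.17572373] [ 0.39980478 -0.43188    -0.00180319] [ 0.47310887 -0.35510269  0.17867109]
yellow [0.12401656 0.13000719 0.17464498] [ 0.20942001 -0.27438094 -0.00525719] [ 0.28493726 -0.20059983  0.17826214]
lid 637 mean [0.4611 0.2254] rect [460.8 225.9] [93.2 90.7] 45.3
lid circ (462.0757141113281, 223.19410705566406) 49.464778900146484
handle 58 mean [0.4615 0.221 ] rect [461.8 221.1] [ 7.7 84.9] 4.4
[[0.464 0.238 0.129]
 [0.463 0.226 0.132]
 [0.464 0.214 0.13 ]
 [0.464 0.203 0.126]
 [0.466 0.193 0.11 ]
 [0.467 0.182 0.101]
 [0.462 0.246 0.121]
 [0.46  0.231 0.134]
 [0.46  0.22  0.131]
 [0.461 0.209 0.126]
 [0.462 0.198 0.117]
 [0.463 0.187 0.107]
 [0.46  0.264 0.109]
 [0.458 0.248 0.127]
 [0.457 0.264 0.106]]
230 258 216 219
round 958 mean [0.6375 0.1592] rect [637.5 160.1] [131.9 132.6] 0.0
(636.2879028320312, 160.3234100341797) 69.16380310058594
sq 1467 mean [ 0.6592 -0.112 ] rect [ 661. -113.] [141.8 142.6] 81.7
(660.2415771484375, -112.93486022949219) 98.98326873779297
dish [0.412 0.003 0.03 ]
bowl [0.676 0.424 0.03 ]
sauce [ 0.645 -0.403  0.03 ]
[153 142 147] [163 148 157] [117 113 115] [153 141 148]
```

View pics/topcrop2.png

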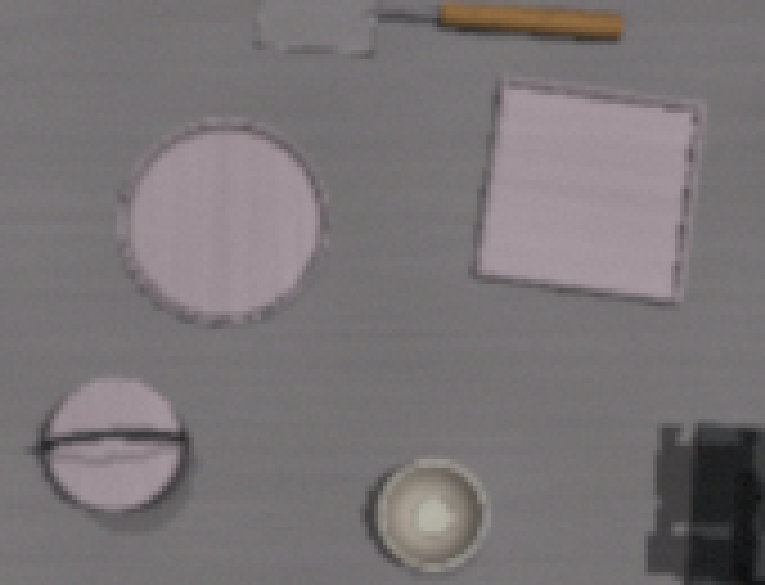

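```bash
python3 - <<'E'
from station import ctrl
from scipy.spatial.transform import Rotation as R
from h import *
o=ctrl.get_obs(); r=R.from_euler('xyz',o['eef_rot']).as_matrix(); print(r.round(4), ctrl.tcp_to_grasp)
y=r[:,1]; print('yaw of tool y',np.degrees(np.arctan2(y[1],y[0])))
p,d,K,E=load('pics/top0.npz')
print('round',ray(269.6,169.3,K,E,.012)); 
for c in [(502,78),(707,103),(682,303),(475,277)]: print(ray(220+c[0]/4.5,120+c[1]/4.5,K,E,.012).round(4))
print('sq',ray(351.4,162.2,K,E,.012))
# side handle: crop (240,225)x7
p,d,K,E=load('pics/side0.npz'); W=cloud(d,K,E)
m=np.zeros(d.shape,bool);m[235:300,250:295]=1
q=W[m&(W[...,2]>.11)]; q=q[(q[:,0]<.52)]; print(len(q),q.mean(0)); 
A=np.polyfit(q[:,1],q[:,0],1);print(A, 'yrange',q[:,1].min(),q[:,1].max(),q[:,2].max()); print(q.round(3)[::3])
q=W[m&(W[...,2]>.06)&(W[...,2]<.078)];print('lid',(q.min(0)+q.max(0))/2,q.mean(0))
E
```

```text
[[-2.000e-04  2.549e-01 -9.670e-01]
 [ 8.000e-04 -9.670e-01 -2.549e-01]
 [-1.000e+00 -8.000e-04 -0.000e+00]] 0.0188
yaw of tool y -75.23030651805283
round [0.63504361 0.15916995 0.012     ]
[ 0.747  -0.0511  0.012 ]
[ 0.7274 -0.2068  0.012 ]
[ 0.5729 -0.1844  0.012 ]
[ 0.5928 -0.0298  0.012 ]
sq [ 0.65962949 -0.11784005  0.012     ]
51 [0.45788945 0.23543068 0.1224791 ]
[-0.06764674  0.47381557] yrange 0.19913536684255573 0.266221337491932 0.13144740495322782
[[0.461 0.22  0.129]
 [0.46  0.21  0.125]
 [0.46  0.224 0.129]
 [0.459 0.214 0.124]
 [0.459 0.203 0.117]
 [0.458 0.23  0.13 ]
 [0.46  0.207 0.116]
 [0.46  0.236 0.129]
 [0.459 0.24  0.128]
 [0.458 0.245 0.128]
 [0.458 0.249 0.127]
 [0.46  0.251 0.124]
 [0.458 0.253 0.122]
 [0.456 0.254 0.12 ]
 [0.455 0.256 0.118]
 [0.456 0.255 0.114]
 [0.458 0.264 0.111]]
lid [0.45898398 0.2317935  0.06868998] [0.45426721 0.23255297 0.06922488]
```

>>> jog_arm(
  rows=[0.02,0.02,0.03,0,0,0,0,0.025,0.025,0.02,0,0,-4,0,0.026,0.026,0.005,0,0,-5,0,0.026,0.026,0,0,0,-4,0,0.026,0.026,0,0,0,-4,0,0.026,0.026,0,0,0,0,0,0.026,0.026,0,0,0,0,0,0.026,0.026,0,0,0,0,0],
  squeeze=40,
)

```text
time_s: 0.82
ee_pos: [0.3421, -0.3293, 0.2604]
eef_rot: [-2.979, 1.571, 0.124]
force: [0.5, -0.6, 0.0]
grip_width: 0.0938
```

>>> jog_arm(
  rows=[0.026,0.026,0,0,0,0,0,0.026,0.026,0,0,0,0,0,0.02,0.02,0,0,0,0,0,0.016,0.014,0,0,0,0,0.2,0,0,0,0,0,0,0.2,0,0,0,0,0,0,0.2],
)

```text
time_s: 1.32
ee_pos: [0.4295, -0.2442, 0.2602]
eef_rot: [-0.469, 1.57, 2.635]
force: [0.1, 0.3, 0.6]
grip_width: 0.0778
```

```bash
cat > look.py <<'E'
from station import ctrl
import sys,cv2,numpy as np
from scipy.spatial.transform import Rotation as R
n,tag=sys.argv[1:3]
m=ctrl.camera_model(n); p,d=ctrl.camera(n)
cv2.imwrite(f"pics/{tag}.png",p[...,::-1]); np.savez(f"pics/{tag}.npz",p=p,d=d,K=m["K"],E=m["extrinsics"])
o=ctrl.get_obs(); r=R.from_euler('xyz',o['eef_rot']).as_matrix()
print('t',o['time_s'],'tcp',o['ee_pos'].round(4),'F',o['force'].round(2),'w',round(o['grip_width'],4),'x',r[:,0].round(3),'yaw y',np.degrees(np.arctan2(r[1,1],r[0,1])).round(2))
E
python3 look.py wrist w1; python3 look.py top t1
```

```text
t 1.3667 tcp [ 0.429  -0.2449  0.2602] F [ 0.25 -0.42 -0.81] w 0.0759 x [-0.001  0.    -1.   ] yaw y -92.19
t 1.4167 tcp [ 0.4287 -0.2452  0.2603] F [-0.7   0.6   0.23] w 0.0757 x [-0.  0. -1.] yaw y -92.25
```

View pics/w1.png

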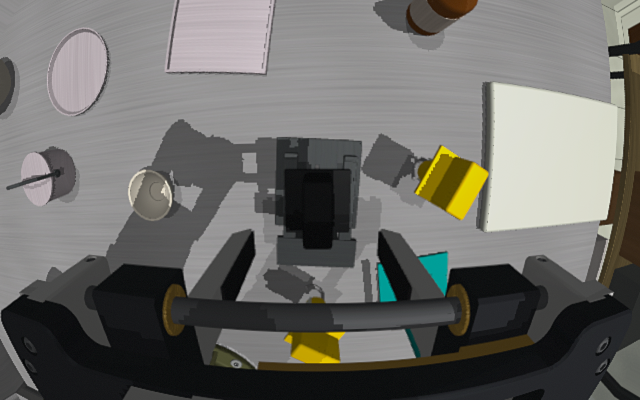

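```bash
cat >> h.py <<'E'
def fcloud(d,K,E):
    v,u=np.mgrid[0:d.shape[0],0:d.shape[1]]
    x=(u-K[0,2])/K[0,0]; y=(v-K[1,2])/K[1,1]; th=np.hypot(x,y)+1e-9
    r=np.stack([x/th*np.tan(th),y/th*np.tan(th),np.ones_like(th)],-1)
    W=(r*d[...,None])@E[:3,:3].T+E[:3,3]; W[(d<=0)|(th>1.3)]=np.nan; return W
E
python3 - <<'E'
from h import *
p,d,K,E=load('pics/w1.npz'); W=fcloud(d,K,E)
def rc(q,n):
    r=cv2.minAreaRect((q[:,:2]*1000).astype(np.float32)); print(n,len(q),q.mean(0).round(4),np.round(r[0],1),np.round(r[1],1),round(r[2],1),'pct',np.percentile(q,[1,99],axis=0).round(4).tolist())
m=np.zeros(d.shape,bool);m[140:265,270:370]=1
Z=W[...,2]
rc(W[m&(Z>.205)&(Z<.22)],'griptop'); rc(W[m&(Z>.15)&(Z<.175)],'flange+tines')
m[:]=0;m[130:240,5:90]=1
rc(W[m&(Z>.06)&(Z<.08)],'lid');rc(W[m&(Z>.10)],'handle')
E
```

```text
griptop 2112 [ 0.433  -0.247   0.2118] [ 431.2 -247. ] [23.9 56.1] 88.2 pct [[0.404, -0.2591, 0.2081], [0.459, -0.2351, 0.2135]]
flange+tines 5027 [ 0.4153 -0.2461  0.163 ] [ 419.2 -245.6] [ 78.6 112. ] 86.4 pct [[0.365, -0.2819, 0.1569], [0.4737, -0.2062, 0.1678]]
lid 1349 [0.4642 0.2215 0.0703] [463.4 227.8] [92.4 93.7] 28.1 pct [[0.4197, 0.1809, 0.0607], [0.5071, 0.2708, 0.0732]]
handle 121 [0.4655 0.2076 0.1198] [464.9 216. ] [ 5.8 66. ] 4.1 pct [[0.4603, 0.1835, 0.1016], [0.4691, 0.2486, 0.133]]
```

>>> jog_arm(
  rows=[0.002,-0.001,-0.03,0,0,0,0.2,0,0,-0.03,0,0,0,0.2,0,0,-0.02,0,0,0,0.2,0,0,-0.007,0,0,0,0.3,0,0,0,0,0,0,1,0,0,0,0,0,0,1,0,0,0,0,0,0,1,0,0,0,0,0,0,1],
  squeeze=45,
)

```text
time_s: 2.08
ee_pos: [0.4316, -0.2463, 0.1748]
eef_rot: [2.592, 1.569, -0.589]
force: [0.0, 0.1, -0.2]
grip_width: 0.0454
```

>>> jog_arm(
  rows=[0,0,0,0,0,0,1,0,0,0,0,0,0,1,0,0,0,0,0,0,1],
)

```text
time_s: 2.33
ee_pos: [0.4313, -0.2459, 0.1738]
eef_rot: [2.572, 1.57, -0.608]
force: [0.2, 0.0, 0.3]
grip_width: 0.0255
```

```bash
python3 look.py wrist w2; python3 look.py side s2
python3 - <<'E'
import cv2
a=cv2.imread('pics/s2.png');cv2.imwrite('pics/s2c.png',cv2.resize(a[100:240,320:520],None,fx=4,fy=4))
E
```

```text
t 2.3833 tcp [ 0.4313 -0.2458  0.1737] F [-1.14  1.37  2.34] w 0.0242 x [ 0. -0. -1.] yaw y -92.23
t 2.4333 tcp [ 0.4313 -0.2458  0.1738] F [-0.85  1.14  2.6 ] w 0.0233 x [ 0. -0. -1.] yaw y -92.23
```

View pics/w2.png

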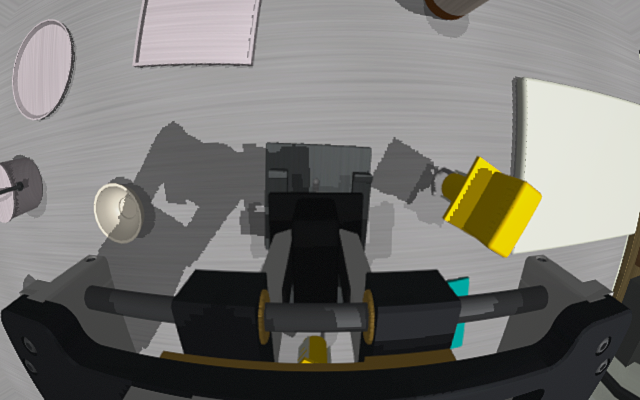

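View pics/s2c.png

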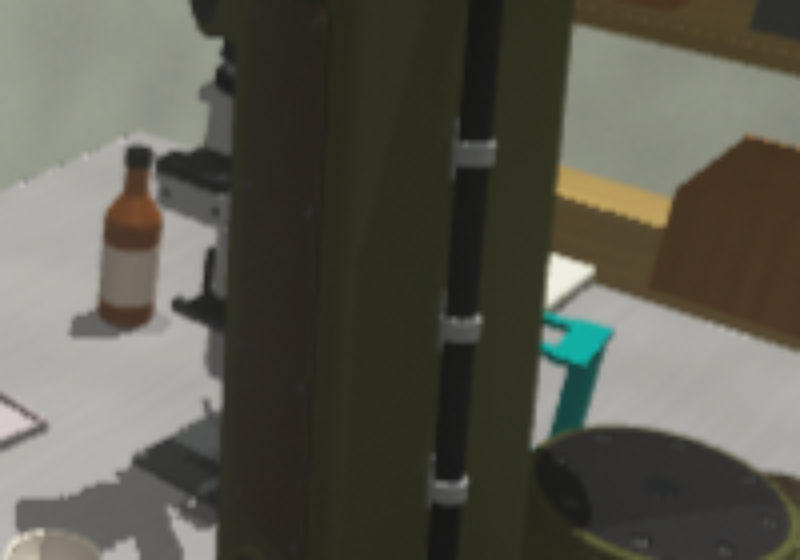

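>>> jog_arm(
  rows=[0,0,0.004,0,0,0,1,0,0,0.01,0,0,0,1,0,0,0.02,0,0,0,1,0,0,0.025,0,0,0,1,0,0,0.03,0,0,0,1,0,0,0.03,0,0,0,1,0,0,0.025,0,0,0,1,0,0,0.012,0,0,0,1],
)

```text
time_s: 3.1
ee_pos: [0.4314, -0.2459, 0.3336]
eef_rot: [2.588, 1.566, -0.592]
force: [-0.1, -0.4, -2.1]
grip_width: 0.0239
```

>>> jog_arm(
  rows=[0,0,0,0,0,0,1,0,0,0,0,0,0,1,0,0,0,0,0,0,1],
)

```text
time_s: 3.35
ee_pos: [0.4309, -0.2456, 0.3283]
eef_rot: [-0.543, 1.569, 2.56]
force: [0.0, 0.3, -3.2]
grip_width: 0.0236
```

```bash
python3 look.py wrist w3; python3 look.py wrist w3b;python3 look.py top t3
python3 - <<'E'
import cv2
a=cv2.imread('pics/t3.png');cv2.imwrite('pics/t3c.png',cv2.resize(a[100:300,200:500],None,fx=2.6,fy=2.6))
E
```

```text
t 3.4 tcp [ 0.4309 -0.2456  0.3282] F [ 0.13  0.48 -2.61] w 0.0237 x [-0.002  0.001 -1.   ] yaw y -92.23
t 3.45 tcp [ 0.431  -0.2457  0.3283] F [-0.15 -0.37 -3.04] w 0.0237 x [-0.002  0.001 -1.   ] yaw y -92.23
t 3.5 tcp [ 0.431  -0.2457  0.3285] F [ 0.73 -0.34 -1.74] w 0.0239 x [-0.002  0.001 -1.   ] yaw y -92.23
```

View pics/w3.png

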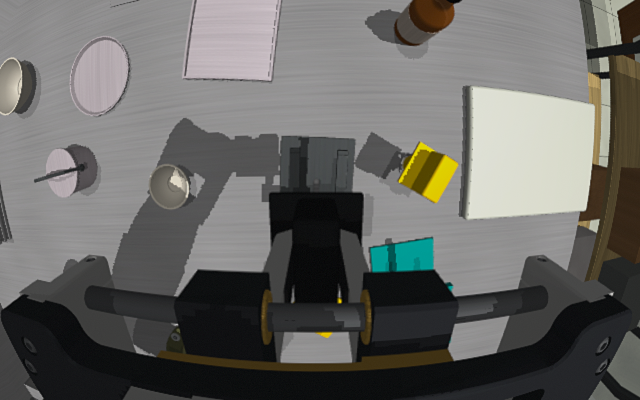

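View pics/t3c.png

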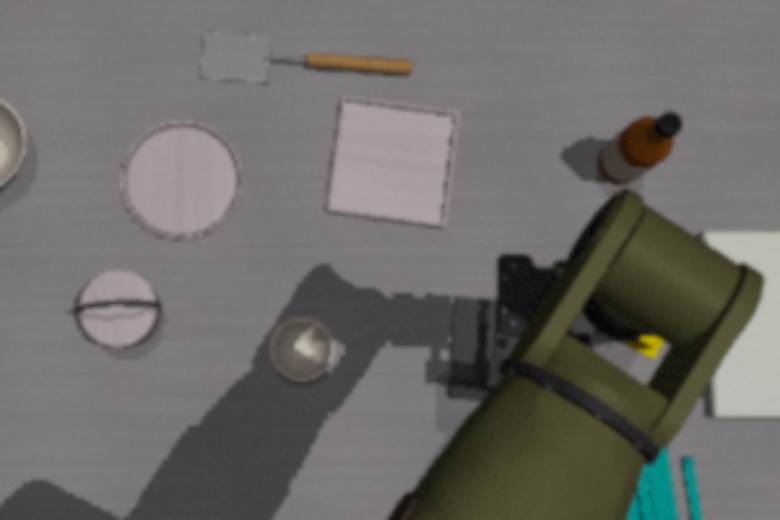

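>>> jog_arm(
  rows=[-0.002,0.015,0,0,0,0,1,-0.003,0.025,0,0,0,0,1,-0.003,0.035,0,0,0,1,1,-0.003,0.035,0,0,0,1,1,-0.003,0.035,0,0,0,1,1,-0.003,0.035,0,0,0,1,1,-0.003,0.035,0,0,0,1,1,-0.003,0.035,0,0,0,1,1],
)

```text
time_s: 4.17
ee_pos: [0.4072, 0.0062, 0.3292]
eef_rot: [-0.853, 1.571, 2.355]
force: [0.9, 0.1, -2.3]
grip_width: 0.0239
```

>>> jog_arm(
  rows=[-0.003,0.035,0,0,0,1,1,-0.003,0.035,0,0,0,0,1,-0.003,0.035,0,0,0,0,1,-0.004,0.035,0,0,0,0,1,0,0.035,0,0,0,0,1,0,0.028,0,0,0,0,1,0,0.016,0,0,0,0,1,0,0.004,0,0,0,0,1],
)

```text
time_s: 4.83
ee_pos: [0.3942, 0.2295, 0.3288]
eef_rot: [-0.009, 1.57, -3.064]
force: [0.8, 0.2, -2.3]
grip_width: 0.0238
```

>>> jog_arm(
  rows=[0,0,0,0,0,0,1,0,0,0,0,0,0,1],
)

```text
time_s: 5.0
ee_pos: [0.3949, 0.2268, 0.3292]
eef_rot: [0.717, 1.57, -2.341]
force: [0.0, 0.6, -3.0]
grip_width: 0.0237
```

```bash
python3 look.py wrist w4; python3 look.py side s4
python3 - <<'E'
import cv2
a=cv2.imread('pics/s4.png');cv2.imwrite('pics/s4c.png',cv2.resize(a[120:310,200:400],None,fx=3,fy=3))
from h import *
p,d,K,E=load('pics/w4.npz'); W=fcloud(d,K,E); Z=W[...,2]
m=(np.abs(W[...,0]-.465)<.06)&(np.abs(W[...,1]-.225)<.06)
q=W[m&(Z>.064)&(Z<.078)]; print('lid',q.mean(0),np.percentile(q,[1,99],axis=0)); 
q=W[m&(Z>.1)&(Z<.14)]; print(len(q),np.percentile(q,[1,50,99],axis=0)); b=q[q[:,2]>.118]; print('crown',b.mean(0),len(b)); print(np.polyfit(q[:,1],q[:,0],1))
E
```

```text
t 5.05 tcp [0.3951 0.2265 0.3294] F [-0.66  0.2  -1.84] w 0.0236 x [-0. -0. -1.] yaw y -85.26
t 5.1 tcp [0.3952 0.2264 0.3295] F [-0.27  0.19 -2.88] w 0.0237 x [ 0. -0. -1.] yaw y -85.29
lid [0.46319064 0.22924897 0.07117536] [[0.41949295 0.18561799 0.06911458]
 [0.50628956 0.27219436 0.07316204]]
369 [[0.4575261  0.18658455 0.10179734]
 [0.46296888 0.22857017 0.12671368]
 [0.46896784 0.27221422 0.13315012]]
crown [0.46283635 0.22903262 0.1277287 ] 266
[-0.08143994  0.48164504]
```

View pics/w4.png

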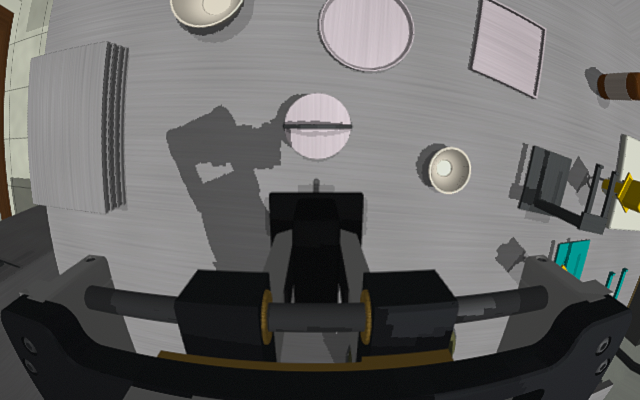

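View pics/s4c.png

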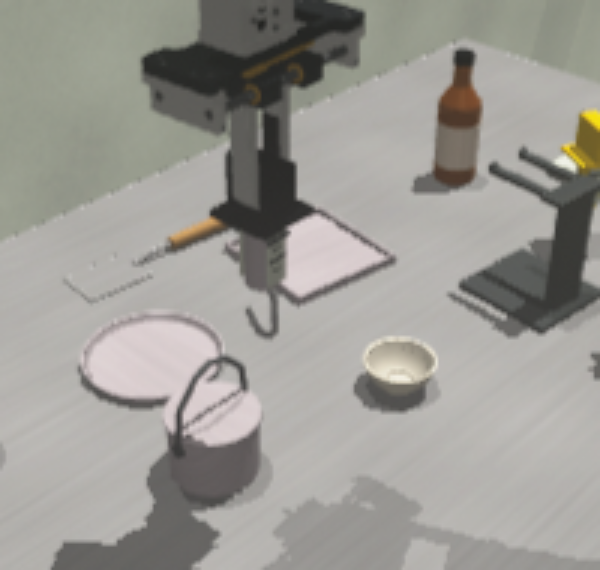

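>>> jog_arm(
  rows=[0,0.003,-0.012,0,0,0,1,0,0,-0.025,0,0,0,1,0,0,-0.03,0,0,0,1,0,0,-0.022,0,0,0,1,0,0,-0.008,0,0,0,1,0,0,-0.003,0,0,0,1,0,0,0,0,0,0,1,0,0,0,0,0,0,1],
)

```text
time_s: 5.77
ee_pos: [0.3958, 0.2302, 0.2309]
eef_rot: [-2.787, 1.569, 0.437]
force: [0.4, 0.5, -2.3]
grip_width: 0.024
```

```bash
python3 look.py side s5
python3 - <<'E'
import cv2
from h import *
a=cv2.imread('pics/s5.png');cv2.imwrite('pics/s5c.png',cv2.resize(a[180:290,230:340],None,fx=5,fy=5,interpolation=cv2.INTER_NEAREST))
p,d,K,E=load('pics/s5.npz')
g=np.array([.3952,.2295,.229+.0152-.114])
print(proj([g,g+[0,0,-.031],[.463,.229,.13],[.463,.229,.1]],K,E))
E
```

```text
t 5.8167 tcp [0.3958 0.2303 0.2309] F [ 0.84 -0.73 -2.53] w 0.0239 x [ 0.002  0.001 -1.   ] yaw y -85.24
[[286.00305555 250.96892493]
 [286.17233424 259.84046883]
 [269.07163194 240.04183123]
 [269.48277089 248.48366411]]
```

View pics/s5c.png

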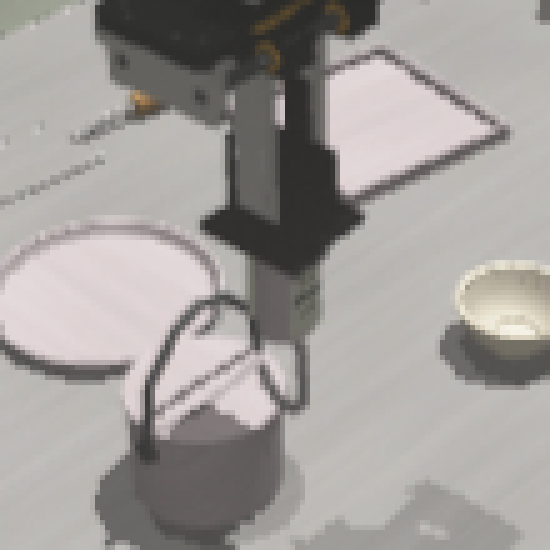

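>>> jog_arm(
  rows=[0.006,0,0,0,0,0,1,0.012,-0.001,0,0,0,0,1,0.014,0,0,0,0,0,1,0.014,0,0,0,0,0,1,0.012,0,0,0,0,0,1,0.007,0,0,0,0,0,1,0.002,0,0,0,0,0,1,0,0,0,0,0,0,1],
)

```text
time_s: 6.48
ee_pos: [0.4625, 0.2292, 0.2295]
eef_rot: [-1.301, 1.571, 1.924]
force: [0.1, -0.3, -2.9]
grip_width: 0.0239
```

```bash
python3 look.py side s6;python3 look.py wrist w6
python3 - <<'E'
import cv2
a=cv2.imread('pics/s6.png');cv2.imwrite('pics/s6c.png',cv2.resize(a[180:290,230:340],None,fx=5,fy=5,interpolation=cv2.INTER_NEAREST))
E
```

```text
t 6.5333 tcp [0.4621 0.2292 0.2295] F [-0.65 -0.97 -2.18] w 0.0237 x [-0.  0. -1.] yaw y -85.23
t 6.5833 tcp [0.4619 0.2292 0.2296] F [-0.59 -0.3  -2.16] w 0.0239 x [-0.  0. -1.] yaw y -85.22
```

View pics/s6c.png

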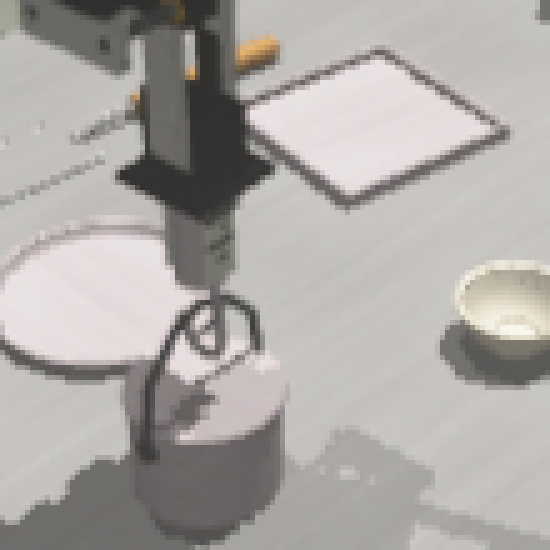

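View pics/w6.png

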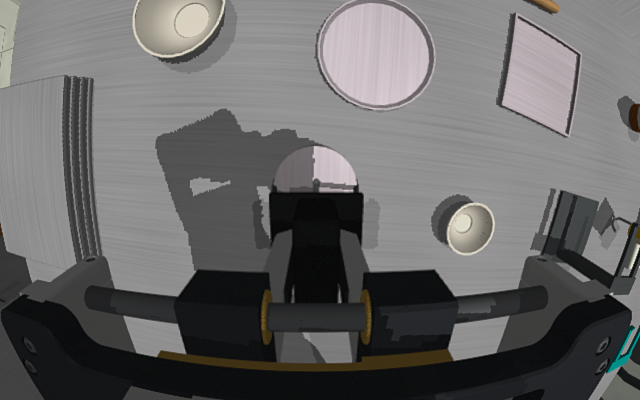

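>>> jog_arm(
  rows=[0,0,0.005,0,0,0,1,0,0,0.008,0,0,0,1,0,0,0.007,0,0,0,1,0,0,0.005,0,0,0,1,0,0,0.005,0,0,0,1,0,0,0.005,0,0,0,1,0,0,0.005,0,0,0,1,0,0,0.004,0,0,0,1],
)

```text
time_s: 7.25
ee_pos: [0.4622, 0.2292, 0.2737]
eef_rot: [0.384, 1.57, -2.674]
force: [1.0, 0.8, -6.9]
grip_width: 0.024
```

```bash
python3 look.py side s7
python3 - <<'E'
import cv2
a=cv2.imread('pics/s7.png');cv2.imwrite('pics/s7c.png',cv2.resize(a[180:290,230:340],None,fx=5,fy=5,interpolation=cv2.INTER_NEAREST))
E
```

```text
t 7.3 tcp [0.4623 0.2292 0.2742] F [ 1.13  0.55 -6.3 ] w 0.0236 x [ 0.  0. -1.] yaw y -85.23
```

View pics/s7c.png

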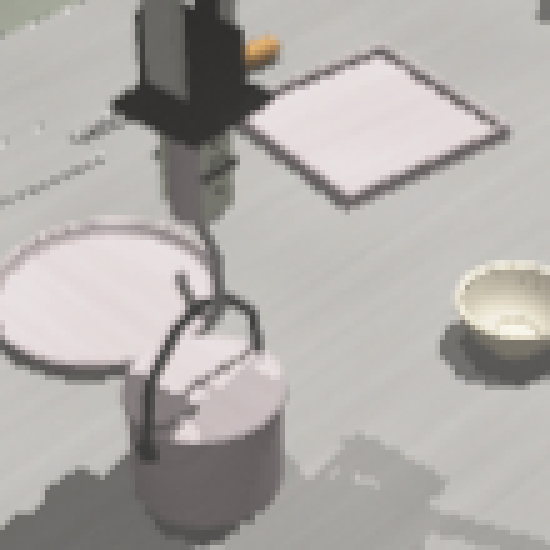

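>>> jog_arm(
  rows=[0,0,0.003,0,0,0,1,0,0,0.003,0,0,0,1,0,0,0.003,0,0,0,1,0,0,0.003,0,0,0,1,0,0,0.003,0,0,0,1,0,0,0.004,0,0,0,1,0,0,0.005,0,0,0,1,0,0,0.006,0,0,0,1],
)

```text
time_s: 7.97
ee_pos: [0.4621, 0.2291, 0.3038]
eef_rot: [0.309, 1.57, -2.749]
force: [-0.2, -0.4, -9.8]
grip_width: 0.0236
```

>>> jog_arm(
  rows=[0,0,0.006,0,0,0,1,0,0,0.006,0,0,0,1,0,0,0.006,0,0,0,1,0,0,0.006,0,0,0,1,0,0,0.004,0,0,0,1,0,0,0.003,0,0,0,1,0,0,0.002,0,0,0,1,0,0,0,0,0,0,1],
)

```text
time_s: 8.63
ee_pos: [0.4622, 0.2292, 0.3367]
eef_rot: [-2.774, 1.571, 0.451]
force: [0.5, 0.5, -9.1]
grip_width: 0.0239
```

>>> jog_arm(
  rows=[0,0,0,0,0,0,1,0,0,0,0,0,0,1,0,0,0,0,0,0,1,0,0,0,0,0,0,1],
)

```text
time_s: 8.97
ee_pos: [0.4622, 0.2292, 0.3362]
eef_rot: [0.213, 1.57, -2.845]
force: [-0.1, -0.4, -9.4]
grip_width: 0.0236
```

```bash
python3 look.py side s8; for i in 1 2 3 4 5 6 7 8; do python3 look.py side s8b;done
python3 - <<'E'
import cv2
from h import *
a=cv2.imread('pics/s8b.png');cv2.imwrite('pics/s8c.png',cv2.resize(a[140:290,220:340],None,fx=5,fy=4,interpolation=cv2.INTER_NEAREST))
p,d,K,E=load('pics/s8b.npz');W=cloud(d,K,E);Z=W[...,2]
m=(abs(W[...,0]-.462)<.06)&(abs(W[...,1]-.229)<.06)
print(np.histogram(Z[m&(Z>.02)],bins=np.arange(.02,.3,.01)))
E
```

```text
t 9.0167 tcp [0.4622 0.2292 0.3363] F [ -0.21  -0.7  -10.06] w 0.0238 x [-0. -0. -1.] yaw y -85.23
t 9.0667 tcp [0.4622 0.2292 0.3364] F [  0.36  -0.64 -10.22] w 0.0238 x [-0. -0. -1.] yaw y -85.23
t 9.1167 tcp [0.4622 0.2292 0.3364] F [ 0.27 -0.6  -8.84] w 0.0239 x [-0. -0. -1.] yaw y -85.23
t 9.1667 tcp [0.4622 0.2292 0.3364] F [-0.47  1.53 -9.08] w 0.0237 x [-0. -0. -1.] yaw y -85.23
t 9.2167 tcp [0.4622 0.2292 0.3364] F [-0.03 -0.13 -9.68] w 0.0242 x [-0. -0. -1.] yaw y -85.23
t 9.2667 tcp [0.4622 0.2292 0.3364] F [ -0.     0.08 -10.27] w 0.0236 x [-0. -0. -1.] yaw y -85.23
t 9.3167 tcp [0.4622 0.2292 0.3364] F [-0.8   0.19 -9.79] w 0.024 x [-0. -0. -1.] yaw y -85.23
t 9.3667 tcp [0.4622 0.2292 0.3364] F [ 0.04 -0.4  -9.48] w 0.024 x [-0. -0. -1.] yaw y -85.23
t 9.4167 tcp [0.4622 0.2292 0.3364] F [-0.86 -0.45 -9.49] w 0.0238 x [-0. -0. -1.] yaw y -85.23
(array([  0,   0,   0,  28,  81,  85,  78,  80,  87,  71, 557,  13,  12,
        13,  17,  24,  37,  16,   5,   6,  11,   8,   7,   9,  49,  48,
        56]), array([0.02, 0.03, 0.04, 0.05, 0.06, 0.07, 0.08, 0.09, 0.1 , 0.11, 0.12,
       0.13, 0.14, 0.15, 0.16, 0.17, 0.18, 0.19, 0.2 , 0.21, 0.22, 0.23,
       0.24, 0.25, 0.26, 0.27, 0.28, 0.29]))
```

View pics/s8c.png

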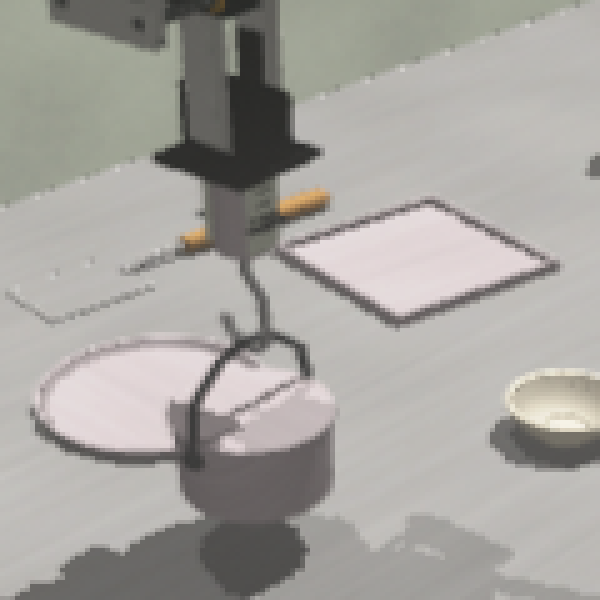

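>>> jog_arm(
  rows=[0,0,0,0,0,0,1,0,0,0,0,0,0,1,0,0,0,0,0,0,1,0,0,0,0,0,0,1,0,0,0,0,0,0,1,0,0,0,0,0,0,1,0,0,0,0,0,0,1,0,0,0,0,0,0,1],
)

```text
time_s: 10.08
ee_pos: [0.4622, 0.2292, 0.3364]
eef_rot: [-1.054, 1.571, 2.171]
force: [0.1, -0.7, -9.7]
grip_width: 0.0235
```

>>> jog_arm(
  rows=[0,0,0,0,0,0,1,0,0,0,0,0,0,1,0,0,0,0,0,0,1,0,0,0,0,0,0,1,0,0,0,0,0,0,1,0,0,0,0,0,0,1,0,0,0,0,0,0,1,0,0,0,0,0,0,1],
)

```text
time_s: 10.75
ee_pos: [0.4622, 0.2292, 0.3365]
eef_rot: [-2.591, 1.571, 0.634]
force: [-0.8, -0.4, -10.5]
grip_width: 0.0238
```

```bash
for i in 1 2 3 4 5 6; do python3 look.py side s9;done; python3 look.py wrist w9
python3 - <<'E'
from h import *
for f,c in (('s9',cloud),('w9',fcloud)):
    p,d,K,E=load(f'pics/{f}.npz');W=c(d,K,E);Z=W[...,2]
    m=(abs(W[...,0]-.462)<.055)&(abs(W[...,1]-.229)<.055)&(Z>.115)&(Z<.14)
    print(f,m.sum(),np.median(Z[m]),np.percentile(W[m],[1,99],axis=0).round(3).tolist())
p,d,K,E=load('pics/w9.npz');W=fcloud(d,K,E);Z=W[...,2]
# round tray
m=(abs(W[...,0]-.635)<.085)&(abs(W[...,1]-.159)<.085)&(Z>.008)&(Z<.03)
q=(W[m][:,:2]*1000).astype(np.float32); print(len(q),cv2.minEnclosingCircle(q))
E
```

```text
t 10.8 tcp [0.4622 0.2292 0.3364] F [ -0.13  -0.56 -10.43] w 0.0236 x [ 0. -0. -1.] yaw y -85.23
t 10.85 tcp [0.4622 0.2292 0.3364] F [  0.64   0.21 -10.64] w 0.0238 x [ 0.  0. -1.] yaw y -85.23
t 10.9 tcp [0.4622 0.2292 0.3365] F [-1.000e-02  4.900e-01 -1.038e+01] w 0.0238 x [ 0.  0. -1.] yaw y -85.23
t 10.95 tcp [0.4622 0.2292 0.3365] F [  0.11  -0.1  -10.97] w 0.0241 x [ 0.  0. -1.] yaw y -85.23
t 11.0 tcp [0.4622 0.2292 0.3364] F [ -0.28  -0.38 -10.57] w 0.0239 x [-0.  0. -1.] yaw y -85.23
t 11.05 tcp [0.4622 0.2292 0.3365] F [-0.43  0.12 -9.94] w 0.0236 x [ 0.  0. -1.] yaw y -85.23
t 11.1 tcp [0.4622 0.2292 0.3364] F [-0.65  0.05 -9.53] w 0.0238 x [-0.  0. -1.] yaw y -85.23
s9 591 0.1238336892711116 [[0.414, 0.185, 0.116], [0.501, 0.275, 0.135]]
w9 2543 0.1253954472927501 [[0.446, 0.184, 0.123], [0.508, 0.272, 0.128]]
838 ((637.4838256835938, 162.09500122070312), 79.260498046875)
```

View pics/w9.png

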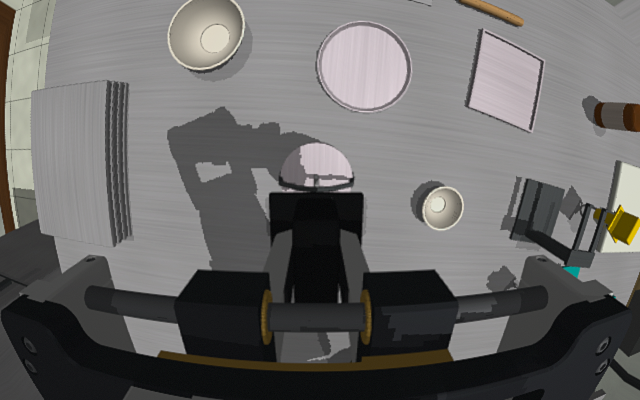

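>>> jog_arm(
  rows=[0.002,-0.001,0,0,0,0,1,0.004,-0.002,0,0,0,0,1,0.006,-0.002,0,0,0,0,1,0.008,-0.003,0,0,0,0,1,0.009,-0.004,0,0,0,0,1,0.009,-0.004,0,0,0,0,1,0.009,-0.003,0,0,0,0,1,0.009,-0.003,0,0,0,0,1],
)

```text
time_s: 11.77
ee_pos: [0.5194, 0.2066, 0.3363]
eef_rot: [1.594, 1.571, -1.465]
force: [-0.0, 0.6, -10.3]
grip_width: 0.024
```

>>> jog_arm(
  rows=[0.009,-0.0035,0,0,0,0,1,0.009,-0.0035,0,0,0,0,1,0.009,-0.0035,0,0,0,0,1,0.009,-0.0035,0,0,0,0,1,0.009,-0.0035,0,0,0,0,1,0.009,-0.0035,0,0,0,0,1,0.009,-0.0035,0,0,0,0,1,0.009,-0.0035,0,0,0,0,1],
)

```text
time_s: 12.43
ee_pos: [0.5912, 0.1788, 0.3364]
eef_rot: [1.635, 1.571, -1.424]
force: [-0.3, 0.9, -9.4]
grip_width: 0.0238
```

>>> jog_arm(
  rows=[0.009,-0.004,0,0,0,0,1,0.009,-0.003,0,0,0,0,1,0.008,-0.003,0,0,0,0,1,0.007,-0.003,0,0,0,0,1,0.005,-0.002,0,0,0,0,1,0.004,-0.002,0,0,0,0,1,0.002,-0.001,0,0,0,0,1,0.002,-0.001,0,0,0,0,1],
)

```text
time_s: 13.1
ee_pos: [0.6364, 0.1601, 0.3364]
eef_rot: [-0.828, 1.571, 2.397]
force: [0.3, -0.8, -9.5]
grip_width: 0.0233
```

>>> jog_arm(
  rows=[0,0,0,0,0,0,1,0,0,0,0,0,0,1,0,0,0,0,0,0,1,0,0,0,0,0,0,1,0,0,0,0,0,0,1,0,0,0,0,0,0,1,0,0,0,0,0,0,1,0,0,0,0,0,0,1],
)

```text
time_s: 13.77
ee_pos: [0.6362, 0.1602, 0.3365]
eef_rot: [2.706, 1.571, -0.352]
force: [-0.3, -0.2, -9.4]
grip_width: 0.0235
```

```bash
python3 look.py side s10;python3 look.py wrist w10; python3 look.py top t10
python3 - <<'E'
from h import *
a=cv2.imread('pics/s10.png');cv2.imwrite('pics/s10c.png',cv2.resize(a[100:290,180:380],None,fx=3,fy=3,interpolation=cv2.INTER_NEAREST))
for f,c in (('s10',cloud),('w10',fcloud),('t10',cloud)):
    p,d,K,E=load(f'pics/{f}.npz');W=c(d,K,E);Z=W[...,2]
    m=(abs(W[...,0]-.635)<.06)&(abs(W[...,1]-.16)<.06)&(Z>.112)&(Z<.14)
    q=W[m]; print(f,len(q),np.median(q,0) if len(q) else 0,np.percentile(q,[1,99],axis=0).round(3).tolist() if len(q) else 0)
    m=(abs(W[...,0]-.635)<.085)&(abs(W[...,1]-.159)<.085)&(Z>.008)&(Z<.02)
    q=(W[m][:,:2]*1000).astype(np.float32); print(len(q),cv2.minEnclosingCircle(q))
E
```

```text
t 13.8167 tcp [0.6362 0.1602 0.3365] F [  0.34   0.03 -10.5 ] w 0.0239 x [-0. -0. -1.] yaw y -85.23
t 13.8667 tcp [0.6362 0.1602 0.3365] F [ -0.22  -0.17 -10.51] w 0.0237 x [-0.  0. -1.] yaw y -85.23
t 13.9167 tcp [0.6362 0.1602 0.3365] F [-0.59 -0.1  -9.83] w 0.0237 x [-0.  0. -1.] yaw y -85.23
s10 448 [0.62738257 0.16224115 0.12319472] [[0.588, 0.115, 0.113], [0.676, 0.207, 0.137]]
76 ((632.0484619140625, 163.33685302734375), 79.28638458251953)
w10 2557 [0.65216122 0.1609793  0.1254118 ] [[0.62, 0.115, 0.123], [0.682, 0.203, 0.128]]
584 ((638.0689086914062, 162.1659393310547), 78.71550750732422)
t10 47 [0.63820557 0.11714891 0.12513377] [[0.617, 0.107, 0.113], [0.662, 0.123, 0.13]]
55 ((645.4530639648438, 119.24237060546875), 66.15799713134766)
```

View pics/s10c.png

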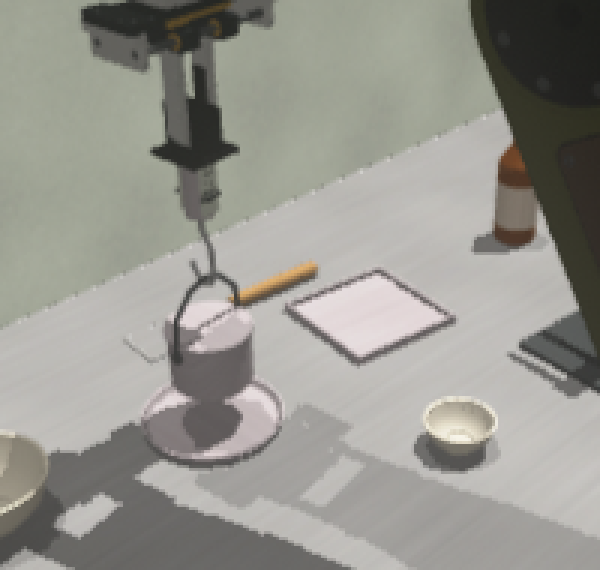

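View pics/t10.png

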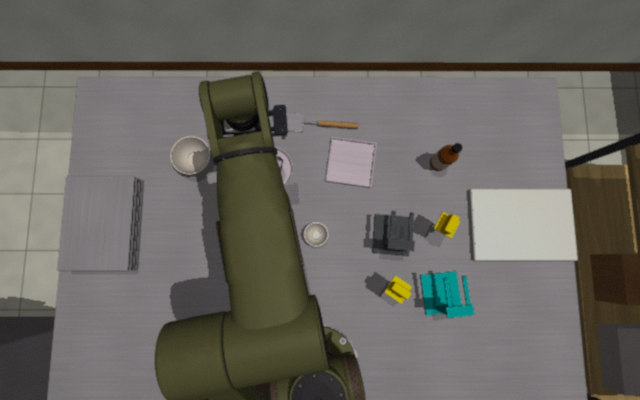

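>>> jog_arm(
  rows=[0,0,-0.003,0,0,0,1,0,0,-0.006,0,0,0,1,0,0,-0.008,0,0,0,1,0,0,-0.008,0,0,0,1,0,0,-0.007,0,0,0,1,0,0,-0.005,0,0,0,1,0,0,-0.004,0,0,0,1,0,0,-0.003,0,0,0,1],
)

```text
time_s: 14.58
ee_pos: [0.6362, 0.1602, 0.2918]
eef_rot: [-0.011, 1.57, -3.069]
force: [-0.4, 0.8, -10.6]
grip_width: 0.0236
```

>>> jog_arm(
  rows=[0,0,-0.003,0,0,0,1,0,0,-0.003,0,0,0,1,0,0,-0.003,0,0,0,1,0,0,-0.004,0,0,0,1,0,0,-0.005,0,0,0,1,0,0,-0.005,0,0,0,1,0,0,-0.005,0,0,0,1,0,0,-0.004,0,0,0,1],
)

```text
time_s: 15.25
ee_pos: [0.6363, 0.1603, 0.2604]
eef_rot: [-2.779, 1.57, 0.446]
force: [0.3, 0.6, -2.7]
grip_width: 0.0241
```

```bash
python3 look.py side s11
python3 - <<'E'
from h import *
a=cv2.imread('pics/s11.png');cv2.imwrite('pics/s11c.png',cv2.resize(a[130:270,200:300],None,fx=5,fy=4,interpolation=cv2.INTER_NEAREST))
p,d,K,E=load(f'pics/s11.npz');W=cloud(d,K,E);Z=W[...,2]
m=(abs(W[...,0]-.635)<.06)&(abs(W[...,1]-.16)<.06)&(Z>.06)&(Z<.1)
q=W[m];print(np.median(q,0),np.percentile(q,[1,99],axis=0))
E
```

```text
t 15.3 tcp [0.6361 0.1603 0.2596] F [-0.43 -0.12 -2.97] w 0.0235 x [-0.  0. -1.] yaw y -85.22
[0.62702262 0.1638807  0.07319998] [[0.58860018 0.1148065  0.0606761 ]
 [0.67502847 0.2074066  0.09311742]]
```

View pics/s11c.png

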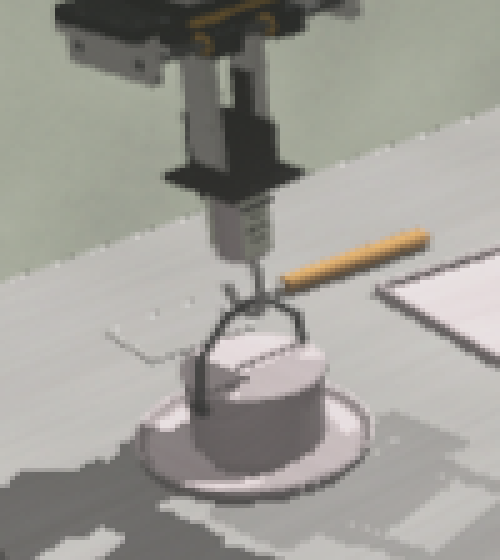

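>>> jog_arm(
  rows=[0,0,-0.005,0,0,0,1,0,0,-0.006,0,0,0,1,0,0,-0.006,0,0,0,1,0,0,-0.005,0,0,0,1,0,0,-0.003,0,0,0,1,0,0,-0.001,0,0,0,1,0,0,0,0,0,0,1],
)

```text
time_s: 15.88
ee_pos: [0.6362, 0.1602, 0.2342]
eef_rot: [0.115, 1.57, -2.944]
force: [-0.4, 0.1, -2.5]
grip_width: 0.0236
```

```bash
python3 look.py side s12
python3 - <<'E'
from h import *
a=cv2.imread('pics/s12.png');cv2.imwrite('pics/s12c.png',cv2.resize(a[150:260,200:300],None,fx=6,fy=5,interpolation=cv2.INTER_NEAREST))
E
```

```text
t 15.9333 tcp [0.6363 0.1602 0.2345] F [ 1.25 -0.85 -1.95] w 0.0239 x [ 0.  0. -1.] yaw y -85.23
```

View pics/s12c.png

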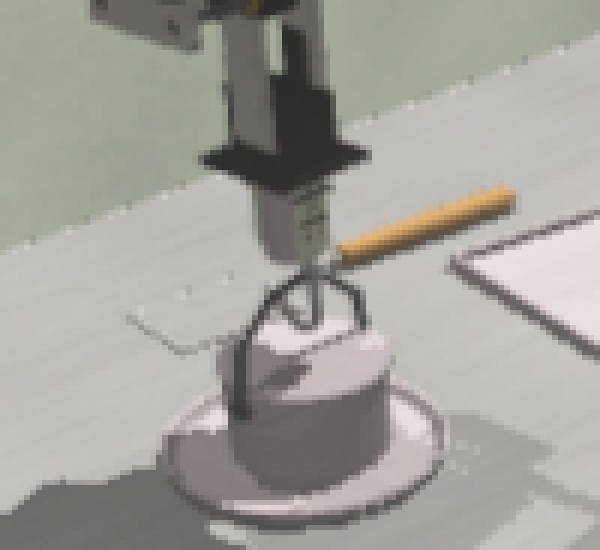

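Hook has dropped below the bar; it now backs out along −x.

>>> jog_arm(
  rows=[-0.003,0,0,0,0,0,1,-0.006,0,0,0,0,0,1,-0.008,0,0,0,0,0,1,-0.01,-0.001,0,0,0,0,1,-0.012,-0.001,0,0,0,0,1,-0.014,-0.001,0,0,0,0,1,-0.014,-0.001,0,0,0,0,1,-0.014,-0.001,0,0,0,0,1],
)

```text
time_s: 16.6
ee_pos: [0.5541, 0.1551, 0.2347]
eef_rot: [-2.936, 1.57, 0.289]
force: [-0.1, -0.5, -2.6]
grip_width: 0.024
```

```bash
python3 look.py side s13
python3 - <<'E'
from h import *
a=cv2.imread('pics/s13.png');cv2.imwrite('pics/s13c.png',cv2.resize(a[150:260,200:320],None,fx=6,fy=5,interpolation=cv2.INTER_NEAREST))
E
```

```text
t 16.65 tcp [0.5525 0.1552 0.2351] F [-0.41 -0.02 -1.8 ] w 0.024 x [ 0.  0. -1.] yaw y -85.21
```

View pics/s13c.png

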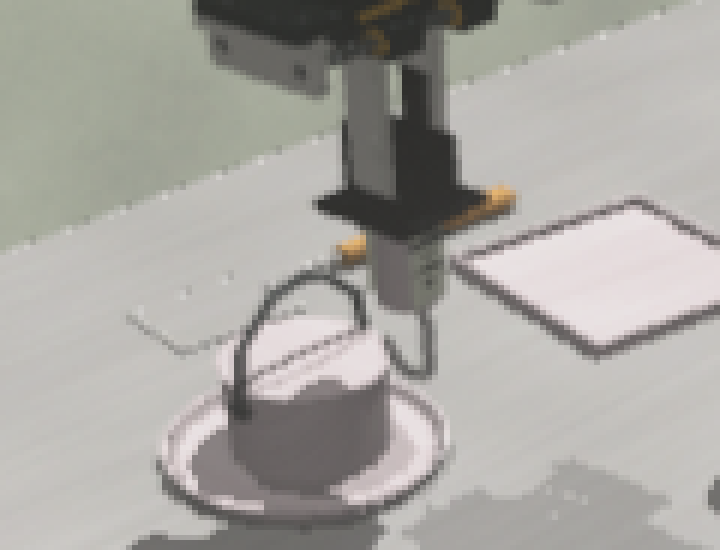

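>>> jog_arm(
  rows=[-0.006,0,0.015,0,0,0,1,-0.005,0,0.03,0,0,0,1,0,0,0.03,0,0,0,1,-0.005,-0.015,0.018,0,0,0,1,-0.01,-0.025,0.005,0,0,-1,1,-0.01,-0.033,0,0,0,-1,1,-0.01,-0.033,0,0,0,-1,1,-0.01,-0.033,0,0,0,-1,1],
)

```text
time_s: 17.32
ee_pos: [0.4983, 0.0151, 0.3328]
eef_rot: [3.041, 1.57, -0.088]
force: [0.6, -0.4, -2.3]
grip_width: 0.0235
```

>>> jog_arm(
  rows=[-0.01,-0.033,0,0,0,-1,1,-0.01,-0.033,0,0,0,-1,1,-0.01,-0.033,0,0,0,-1,1,-0.01,-0.033,0,0,0,0,1,-0.01,-0.033,0,0,0,0,1,-0.008,-0.033,0,0,0,0,1,-0.006,-0.033,0,0,0,0,1,0,-0.018,0,0,0,0,1],
)

```text
time_s: 17.98
ee_pos: [0.4339, -0.2355, 0.3328]
eef_rot: [2.116, 1.57, -1.066]
force: [-0.3, 1.3, -1.9]
grip_width: 0.0234
```

>>> jog_arm(
  rows=[0,-0.01,0,0,0,0,1,0,0,0,0,0,0,1,0,0,0,0,0,0,1],
)

```text
time_s: 18.23
ee_pos: [0.4353, -0.2423, 0.3324]
eef_rot: [-1.754, 1.57, 1.349]
force: [0.5, 0.9, -3.0]
grip_width: 0.0239
```

```bash
python3 look.py wrist w14; python3 look.py top t14
```

```text
t 18.2833 tcp [ 0.4354 -0.2418  0.3325] F [-0.3  -0.17 -2.79] w 0.0239 x [ 0.  0. -1.] yaw y -92.19
t 18.3333 tcp [ 0.4355 -0.2417  0.3326] F [ 0.52  0.5  -1.42] w 0.0239 x [ 0.  0. -1.] yaw y -92.16
```

View pics/w14.png

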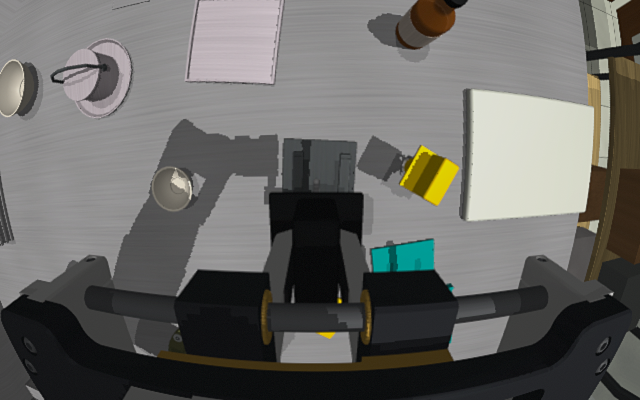

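>>> jog_arm(
  rows=[-0.004,-0.004,0,0,0,0,1,0,0,0,0,0,0,1,0,0,0,0,0,0,1],
)

```text
time_s: 18.58
ee_pos: [0.4312, -0.2465, 0.3326]
eef_rot: [2.705, 1.571, -0.475]
force: [0.5, -0.3, -3.3]
grip_width: 0.0237
```

>>> jog_arm(
  rows=[0,0,-0.01,0,0,0,1,0,0,-0.02,0,0,0,1,0,0,-0.025,0,0,0,1,0,0,-0.025,0,0,0,1,0,0,-0.025,0,0,0,1,0,0,-0.02,0,0,0,1,0,0,-0.012,0,0,0,1,0,0,-0.006,0,0,0,1],
)

```text
time_s: 19.25
ee_pos: [0.4305, -0.2461, 0.187]
eef_rot: [-0.558, 1.568, 2.545]
force: [-0.4, -1.8, -2.7]
grip_width: 0.0237
```

>>> jog_arm(
  rows=[0,0,0,0,0,0,1,0,0,0,0,0,0,1],
)

```text
time_s: 19.42
ee_pos: [0.4314, -0.2468, 0.1898]
eef_rot: [2.63, 1.57, -0.55]
force: [-0.1, 0.0, -1.3]
grip_width: 0.0239
```

```bash
python3 look.py wrist w15
```

```text
t 19.4667 tcp [ 0.4315 -0.2469  0.1902] F [ 0.31  0.4  -2.72] w 0.0236 x [ 0.001 -0.001 -1.   ] yaw y -92.23
```

View pics/w15.png

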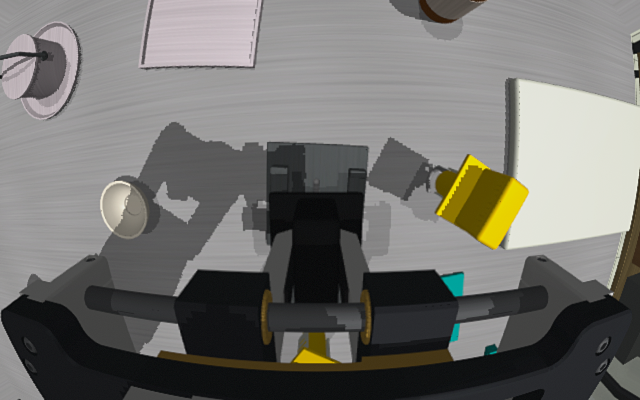

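>>> jog_arm(
  rows=[0,0.001,-0.005,0,0,0,1,0,0,-0.005,0,0,0,1,0,0,-0.003,0,0,0,1,0,0,-0.002,0,0,0,1,0,0,-0.001,0,0,0,1,0,0,0,0,0,0,1,0,0,0,0,0,0,1],
)

```text
time_s: 20.05
ee_pos: [0.4313, -0.2458, 0.1738]
eef_rot: [2.9, 1.571, -0.281]
force: [-2.3, 2.4, 3.0]
grip_width: 0.0238
```

```bash
python3 look.py wrist w16;python3 look.py wrist w16
```

```text
t 20.1 tcp [ 0.4312 -0.2458  0.1737] F [-2.53  1.96  3.5 ] w 0.0237 x [ 0. -0. -1.] yaw y -92.23
t 20.15 tcp [ 0.4313 -0.2458  0.1738] F [-3.51  1.76  3.94] w 0.0237 x [ 0. -0. -1.] yaw y -92.23
```

>>> jog_arm(
  rows=[0,0,0,0,0,0,0.7,0,0,0,0,0,0,0.6,0,0,0,0,0,0,0.4,0,0,0,0,0,0,0.3,0,0,0,0,0,0,0.2,0,0,0,0,0,0,0.2,0,0,0,0,0,0,0.2,0,0,0,0,0,0,0.2],
)

```text
time_s: 20.82
ee_pos: [0.4312, -0.2458, 0.1734]
eef_rot: [-2.755, 1.571, 0.348]
force: [0.4, 0.3, -0.1]
grip_width: 0.0712
```

>>> jog_arm(
  rows=[0,0,0.005,0,0,0,0.2,0,0,0.015,0,0,0,0.2,0,0,0.03,0,0,0,0.2,0,0,0.03,0,0,0,0.2,0,0,0.03,0,0,0,0.2,0,0,0.03,0,0,0,0.2,0,0,0.02,0,0,0,0.2,0,0,0.01,0,0,0,0.2],
)

```text
time_s: 21.48
ee_pos: [0.4315, -0.246, 0.3466]
eef_rot: [2.586, 1.567, -0.595]
force: [-0.0, 0.5, 0.5]
grip_width: 0.0751
```

```bash
python3 look.py wrist w17
```

```text
t 21.5333 tcp [ 0.4316 -0.2461  0.3469] F [ 0.01 -0.62  1.47] w 0.0749 x [ 0.004 -0.003 -1.   ] yaw y -92.23
```

View pics/w17.png

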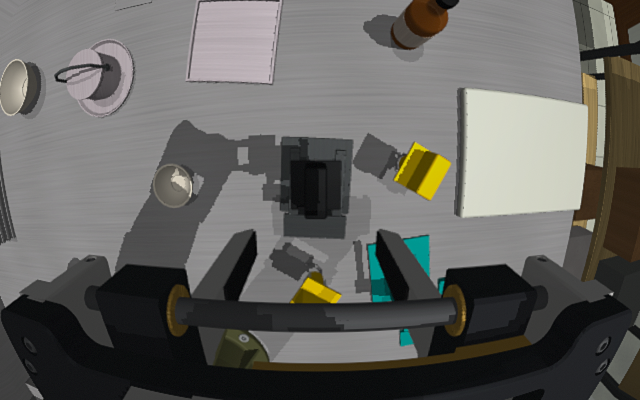

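Scale hangs in the fork at px (315,190). I move the arm back for a full top and side check.

>>> jog_arm(
  rows=[-0.01,-0.015,0,0,0,0,0,-0.02,-0.025,0,0,0,0,0,-0.025,-0.03,0,0,0,0,0,-0.025,-0.03,0,0,0,0,0,-0.025,-0.03,0,0,0,0,0,-0.025,-0.03,0,0,0,0,0,-0.02,-0.025,0,0,0,0,0,-0.01,-0.01,0,0,0,0,0],
)

```text
time_s: 22.2
ee_pos: [0.2686, -0.443, 0.3416]
eef_rot: [-0.871, 1.568, 2.229]
force: [-0.4, 0.7, 0.5]
grip_width: 0.0943
```

>>> jog_arm(
  rows=[0,0,0,0,0,0,0,0,0,0,0,0,0,0,0,0,0,0,0,0,0,0,0,0,0,0,0,0],
)

```text
time_s: 22.53
ee_pos: [0.272, -0.44, 0.3432]
eef_rot: [-1.493, 1.57, 1.611]
force: [0.3, -0.1, 0.5]
grip_width: 0.094
```

```bash
python3 look.py top t18; python3 look.py side s18; python3 look.py wrist w18
python3 - <<'E'
from h import *
p,d,K,E=load('pics/w17.npz')
p,d,K,E=load('pics/t18.npz');W=cloud(d,K,E);Z=W[...,2]
def box(x,y,r,a,b): return (abs(W[...,0]-x)<r)&(abs(W[...,1]-y)<r)&(Z>a)&(Z<b)
def rc(m,z):
    v,u=np.nonzero(m);q=np.array([ray(a,b,K,E,z)[:2] for a,b in zip(u,v)]);r=cv2.minAreaRect((q*1000).astype(np.float32));return len(q),q.mean(0).round(4),np.round(r[0],1),np.round(r[1],1),round(r[2],1),np.median(Z[m]).round(4)
print('grip',rc(box(.431,-.246,.05,.19,.23),.212))
print('stand+fl',rc(box(.42,-.246,.07,.14,.185),.163))
print('lid',rc(box(.635,.16,.06,.06,.09),.075))
a=p[...,::-1]; cv2.imwrite('pics/t18c.png',cv2.resize(a[90:300,150:480],None,fx=2.4,fy=2.4))
b=cv2.imread('pics/s18.png'); cv2.imwrite('pics/s18c.png',cv2.resize(b[120:270,180:430],None,fx=3,fy=3))
# tray circle from top crop contour
E
```

```text
t 22.5833 tcp [ 0.272  -0.4401  0.3433] F [-0.03 -0.51  0.08] w 0.0938 x [ 0.  0. -1.] yaw y -92.15
t 22.6333 tcp [ 0.2719 -0.4402  0.3434] F [-0.37  0.7   0.12] w 0.0943 x [ 0. -0. -1.] yaw y -92.15
t 22.6833 tcp [ 0.2718 -0.4403  0.3435] F [ 0.33  0.22 -0.7 ] w 0.094 x [ 0. -0. -1.] yaw y -92.16
grip (189, array([ 0.4284, -0.2458]), array([ 429., -245.]), array([25.3, 56.6]), 87.9, np.float64(0.2105))
stand+fl (621, array([ 0.4057, -0.2443]), array([ 417.1, -245.6]), array([ 75.8, 113.5]), 87.8, np.float64(0.1612))
lid (601, array([0.6346, 0.1543]), array([635.8, 154.8]), array([90.7, 91.8]), 46.0, np.float64(0.074))
```

View pics/t18c.png

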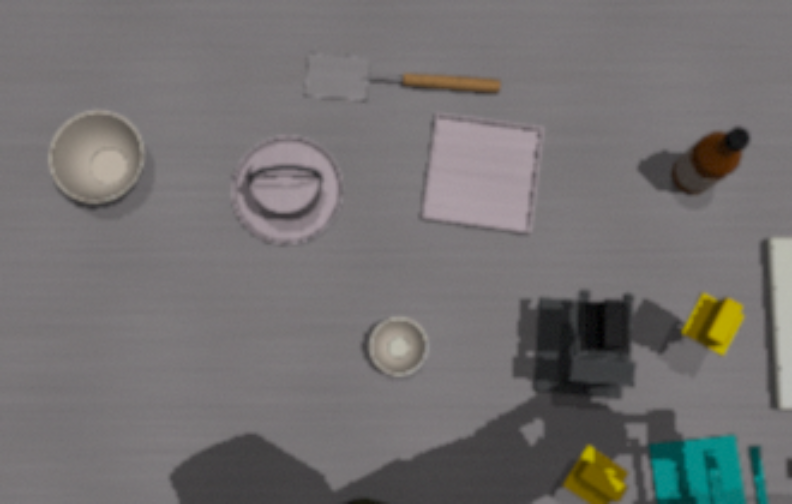

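View pics/s18c.png

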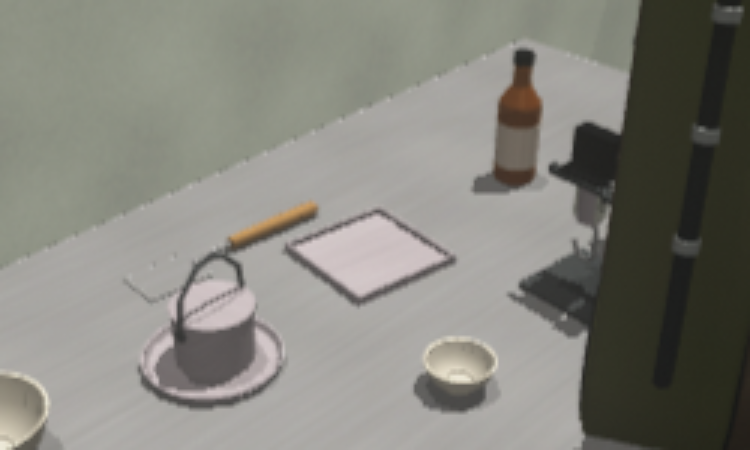

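```bash
python3 -c "
from station import ctrl
print(ctrl.hand_in())"
```

```text
the job is handed in; nothing more can be done
None
```

The pail is in the round tray and the scale is back in its stand; I handed the job in at about 23 s. The arm's report gives no verdict.

- **Weighing:** I took the black scale straight up out of the dark stand, hooked the pail and held it still, about 50 mm clear of the table, for more than 2 s. The wrist force gave roughly 7.2–8 N (about 735–815 g), and the spring stretch from depth was about 25 mm (about 770 g). Both methods put it well over 600 g, so it went to the round tray. I did not read the pointer on the scale's face.
- **Pail in the round tray:** it stands upright with its axis about 5 mm from the tray's centre, and its lid is at the height expected for resting on the tray floor.
- **Scale in its stand:** its measured position and yaw match the start to within about 1 mm.
- **Everything else:** the hand is clear of everything, and the bystanders and look-alikes show no movement in the final pictures.

Two small disagreements remained:
- The cameras differed by 2–6 mm on the pail's position.
- The wrist force drifted by about 0.5 N.

Neither comes near the tolerances.

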